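# Line up the straw canisters by height

### The job

Stand the four straw canisters on the white board in order of height, one upright and centred on each round pad: the shortest on the red pad, then taller step by step along the row, ending with the tallest on the black pad. Set them down without dropping them or knocking any over, leave the phone and the scissors where they lie, and let go of everything at the end.

Things in the scene. Friction and masses are not known exactly. Their poses are not given: they have to be found in the camera images.
- canister_55: Loose upright round canister of cut straws, the shortest of the four: 55 mm high, 46 mm in diameter all the way up, clear wall over white straws, with a green cap and green foot. Origin at the centre of its underside, z up along its axis; weighs 40 to 150 g, all rigid.
- canister_70: Loose upright round canister of cut straws, the second shortest of the four: 70 mm high, 46 mm in diameter all the way up, clear wall over white straws, with a white cap and white foot. Origin at the centre of its underside, z up along its axis; weighs 40 to 150 g, all rigid.
- canister_85: Loose upright round canister of cut straws, the second tallest of the four: 85 mm high, 46 mm in diameter all the way up, clear wall over white straws, with a yellow cap and yellow foot. Origin at the centre of its underside, z up along its axis; weighs 40 to 150 g, all rigid.
- canister_100: Loose upright round canister of cut straws, the tallest of the four: 100 mm high, 46 mm in diameter all the way up, clear wall over white straws, with a blue cap and blue foot. Origin at the centre of its underside, z up along its axis; weighs 40 to 150 g, all rigid.
- pad_first: The red pad, at one end of the row (either end): where the order begins, for the shortest. Round pad, 66 mm in diameter and 3 mm thick, fixed on top of the 10 mm thick white board (100 x 370 mm), so its upper face is 13 mm above the desk. The four pads lie in one straight row along the board, 90 mm apart centre to centre. Origin at the centre of its underside, z up.
- pad_mid1: One of the two grey pads in the middle of the row; it may be the nearer or the further one from the red pad. Round pad, 66 mm in diameter and 3 mm thick, fixed on top of the 10 mm thick white board (100 x 370 mm), so its upper face is 13 mm above the desk. The four pads lie in one straight row along the board, 90 mm apart centre to centre. Origin at the centre of its underside, z up.
- pad_mid2: The other grey pad in the middle of the row. Round pad, 66 mm in diameter and 3 mm thick, fixed on top of the 10 mm thick white board (100 x 370 mm), so its upper face is 13 mm above the desk. The four pads lie in one straight row along the board, 90 mm apart centre to centre. Origin at the centre of its underside, z up.
- pad_last: The black pad, at the other end of the row from the red one: where the order ends, for the tallest. Round pad, 66 mm in diameter and 3 mm thick, fixed on top of the 10 mm thick white board (100 x 370 mm), so its upper face is 13 mm above the desk. The four pads lie in one straight row along the board, 90 mm apart centre to centre. Origin at the centre of its underside, z up.
- phone: Black phone lying flat on the desk, 150 (x) x 74 (y) x 9 mm. Bystander. Origin at the centre of its underside.
- scissors: Scissors with pink finger loops lying flat on the desk, about 175 mm long along x, 88 mm wide over the loops, 10 mm high. Bystander. Origin on the desk under the pivot; blades point along +x.
Mind the look-alikes: they are no part of the job. What is shaped like the canister_70 but orange or pink is not meant.

How it is judged:
By the outcome, as a careful person would: the job done as asked, in the order asked, and still so for the second after the job is handed in, with the robot touching nothing.
It also fails if it takes over 109 s, if anything falls off the work surface, if the arm or the gripper's body presses on something with over 40 N, if the wrist force passes 120 N, or if a joint passes its speed limit or range.

### The arm

A 6-joint arm with a two-finger parallel gripper is mounted at the origin on the work surface. World frame = base frame: x ahead of the robot, y to its left, z up, the work surface at z = 0. Lengths are in mm, angles in rad, forces in N, time in s.
With the tool pointing down it reaches from about 250 to 775 mm from the base axis. Payload 8.9 kg.
Tool frame: the origin (TCP) lies on the centre line of the jaws, within the pads' length; the fingertips stand 14 mm ahead of it and the grasp point (between the pads) lies 5 mm behind it; z points along the fingers, y is the line along which they close (so a half turn about z gives the same grasp; the last joint's range is limited). The gripper opens to 85 mm and grips with 20 to 120 N. Pads are 22 mm wide; open, the fingers measure 114 mm over their backs; the gripper's body (76 mm by 85 mm) begins 54 mm behind the grasp point. The pads swing forward as they close: fully open they stand 13 mm farther back than shut.
Start: joints at [1.09, 0.291, -0.153, 1.127, 0, 1.431], TCP at [175.965, 494.631, 245.305] pointing down, gripper open.
Joint ranges: [-2.52, 2.52], [-0.91, 1.74], [-1.3, 1.37], [-1.96, 2.02], [-1.52, 1.47], [-3.14, 3.14]. Speed limits (rad/s): [2.22, 2.22, 2.79, 3.14, 3.14, 3.14].

### API

Orientations are given as a rotation vector (axis times angle).
In Python, from plant import bot, imaging, models gives the robot as it stands.
- The arm moves only by the tool servo_tool, never from a script. Its argument "series" is a list of rows, each a list of 5 numbers: the opening, from 0 (shut) to 1 (fully open), then the shift along the tool's x, y, z normalised to -1 to 1, where 1 is 0.4 m, then the turn about the tool's z normalised to -1 to 1, where 1 is 120 degrees. In form: [[grip, dx, dy, dz, twist], ...]. A call has 1 to 5 rows; each row is the pose to reach, as a shift and turn from the pose commanded when the call began, along the tool's axes at that moment; what a row does not reach only later rows make up. A row lasts 1/12 s, in which the tool goes at most 41.7 mm and 7.16 degrees, less where a joint would pass 70% of its speed; a pose out of reach is approached as far as the arm can. A call with a number of a shift or a turn outside -1 to 1 is refused whole. A call with a gripper value outside its range is refused whole. The fingers move at their own pace and stop on an object; "force" is the grip in N (left out, the last holds). Time passes only in rows, so rows that repeat a pose let the fingers close. It gives the time, the measured TCP pose, the force, the opening and the grip force at its end, in the units of the state.
- bot.get_state(): the state, without advancing time (a new reading comes with each control period).
- imaging.read_camera(name): name is "side" or "top"; returns a dict with "image" (400x640x3 uint8, red, green, blue), "depth" (400x640 float32, mm along the optical axis (not along the pixel's ray), 0 where there is no reading), "fov_y" (degrees; the focal length in pixels is half the picture's height over the tangent of half this angle, whatever the lens; pixels are square), "cx", "cy" (the principal point, pixels), "R" (3x3) and "t" (3): a world point X has camera coordinates R X + t. Camera axes: x right, y down, z forward; pixel columns grow to the right and rows downward; lengths in mm; the calibration is good to about 2 mm. A picture is of the moment at which its call begins.
- bot.close_job(): hands the job in; it is judged then, once.
Trained networks look in the newest picture that a camera, given by its name, has taken for a name from the list of things; names that differ only in an ending like _2 or _b are one class to them, and where a whole thing is asked for, a point or a joint stands for the part that bears it (a point fixed in the world has none). Each returns a list of dicts, best first, with "p" (0 to 1); they miss things now and then, are a little off and sometimes report something else, mostly with a low value. They report only what shows in the picture. A call takes as long as a camera call. They do not tell look-alikes from the thing itself.
- models.outline_of(camera, thing): "region" (400x640 bool, what is visible of it) and "centre" ([column, row] in pixels, amid what is visible of it).
- models.mark_of(camera, thing): "centre" ([column, row] in pixels: a listed point, or the origin of a listed thing).
The state is a dict: "t": time; "joint_pos": joint angles; "joint_vel": joint speeds; "tau": joint torques, N m; "tool_pos": TCP position; "orientation": TCP orientation; "ft_force": force on the tool from outside, world axes, zero at the start; "wrist_torque": the same for the moment, N m; "opening": finger opening in mm; "finger_force": force on a finger pad.
Only numpy, scipy, OpenCV 4.12 (cv2) and the standard library are available. Lean on these libraries where they do the work, as an engineer would, in place of code of your own. Each camera call takes 0.05 s, during which the arm holds its last target. There are 200 camera calls.

## Working session

There is one attempt and no reset: what is moved stays moved. The work goes in short steps, Python scripts to look and compute and a tool call to move; the robot and the scene stay as the last step left them, time stands still between calls to the robot, and variables do not carry over. Pictures are saved under pics/ and viewed, at most 14 in all, crops included, and the job is handed in when it is done.

Besides the shell and the picture viewer there is one more tool, called after "Call:" in YAML: its name, and indented under it one key for each argument. servo_tool: Moves the arm, as the interface text tells. Its arguments: {"type":"object","properties":{"series":{"type":"array"},"force":{"type":"number"}},"required":["series"]}

```bash
mkdir -p pics; cat > h.py <<'E'
import numpy as np, cv2
from plant import bot, imaging, models
def cam(n):
    c=imaging.read_camera(n); c['f']=200/np.tan(np.radians(c['fov_y'])/2); return c
def world(c,u,v,d):
    p=np.array([(u-c['cx'])/c['f']*d,(v-c['cy'])/c['f']*d,d]); return np.array(c['R']).T@(p-np.array(c['t']))
def cloud(c):
    d=c['depth'].astype(float); v,u=np.mgrid[:400,:640]
    p=np.stack([(u-c['cx'])/c['f']*d,(v-c['cy'])/c['f']*d,d],-1)
    return (p-np.array(c['t']))@np.array(c['R'])
E
python3 - <<'E'
from h import *
for n in ['top','side']:
    c=cam(n); cv2.imwrite(f'pics/{n}0.png',c['image'][:,:,::-1])
    W=cloud(c); print(n,c['f'],-np.array(c['R']).T@c['t'])
    for th in ['canister_55','canister_70','canister_85','canister_100','pad_first','pad_mid1','pad_last','phone','scissors']:
        for o in models.outline_of(n,th)[:6]:
            m=o['region']&(c['depth']>0)
            P=W[m]; zt=np.percentile(P[:,2],90) if len(P) else 0
            T=P[P[:,2]>zt-6] if len(P) else P
            print(th,round(o['p'],2),np.round(o['centre']),m.sum(),np.round((T.min(0)+T.max(0))/2) if len(T) else '',round(zt))
print(bot.get_state())
E
```

```text
top 369.4967978899965 [320.82769521  -3.22015181 986.22498879]
canister_55 0.86 [344. 258.] 294 [365. -65.  72.] 73
canister_55 0.85 [208. 217.] 456 [458. 282. 101.] 103
canister_55 0.79 [418. 224.] 367 [ 459. -248.   87.] 88
canister_55 0.64 [383. 221.] 317 [ 467. -156.   71.] 73
canister_55 0.5 [349. 222.] 309 [458. -75.  72.] 73
canister_70 0.86 [344. 258.] 294 [365. -65.  72.] 73
canister_70 0.85 [208. 217.] 456 [458. 282. 101.] 103
canister_70 0.79 [418. 224.] 367 [ 459. -248.   87.] 88
canister_70 0.64 [383. 221.] 317 [ 467. -156.   71.] 73
canister_70 0.5 [349. 222.] 309 [458. -75.  72.] 73
canister_85 0.86 [344. 258.] 294 [365. -65.  72.] 73
canister_85 0.85 [208. 217.] 456 [458. 282. 101.] 103
canister_85 0.79 [418. 224.] 367 [ 459. -248.   87.] 88
canister_85 0.64 [383. 221.] 317 [ 467. -156.   71.] 73
canister_85 0.5 [349. 222.] 309 [458. -75.  72.] 73
canister_100 0.86 [344. 258.] 294 [365. -65.  72.] 73
canister_100 0.85 [208. 217.] 456 [458. 282. 101.] 103
canister_100 0.79 [418. 224.] 367 [ 459. -248.   87.] 88
canister_100 0.64 [383. 221.] 317 [ 467. -156.   71.] 73
c
[... 2070 characters left out ...]
94. 449.   9.] 9
{'t': 1.0, 'joint_pos': array([ 1.08973134e+00,  2.90660242e-01, -1.53403249e-01,  1.12670696e+00,
       -5.77976165e-06,  1.43148205e+00]), 'joint_vel': array([-0.00050509,  0.00180368, -0.00141731,  0.00035168,  0.00063838,
       -0.00051535]), 'tau': array([-2.27142509e-04, -5.37034965e+01,  3.31643414e+01,  1.61001604e-03,
       -3.64854041e-04, -4.08698995e-06]), 'tool_pos': array([175.9502259 , 494.63345486, 245.32456176]), 'orientation': array([5.34209896e-01, 3.09582622e+00, 3.59378959e-05]), 'ft_force': array([-0.18635546,  0.83772997,  0.4935753 ]), 'wrist_torque': array([ 0.0163971 , -0.00330048,  0.01343289]), 'finger_force': 0.0, 'opening': 84.86736718984751}
```

View pics/top0.png

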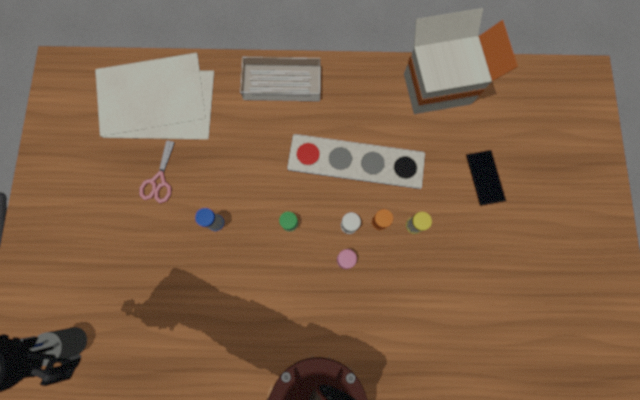

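View pics/side0.png

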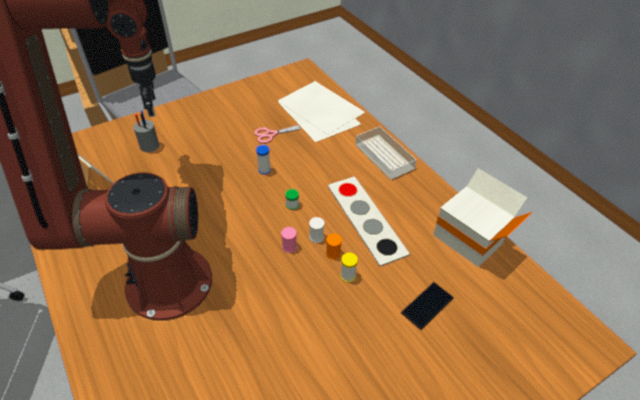

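The only look-alikes are the white-capped canister's neighbours: orange at top (384,218) and pink at (347,259). The ones I want by cap colour are white (350,222), green (289,220), yellow (422,221) and blue (205,217). The pads run from red (308,154) to black (405,167). One close crop will check this.

```bash
python3 - <<'E'
import cv2
a=cv2.imread('pics/top0.png')[125:275,185:445]
cv2.imwrite('pics/crop.png',cv2.resize(a,None,fx=3,fy=3,interpolation=2))
E
```

```text
(no output)
```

View pics/crop.png

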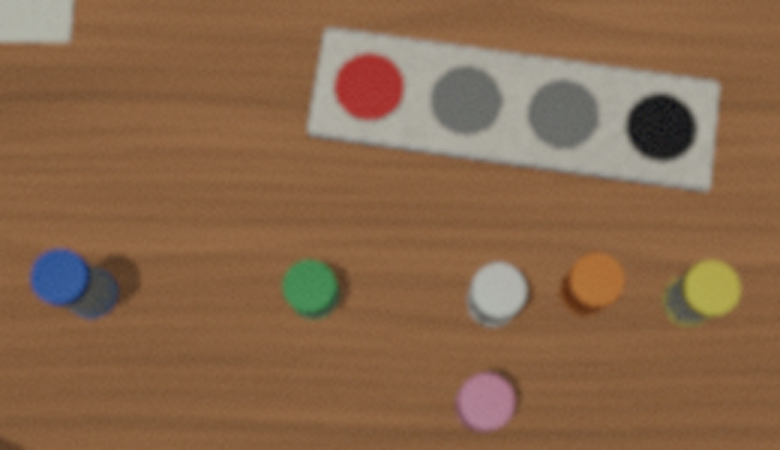

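Call:
servo_tool:
  series:
    - [1, -0.842, -0.271, 0, 0.651]
    - [1, -0.842, -0.271, 0, 0.651]
    - [1, -0.842, -0.271, 0, 0.651]
    - [1, -0.842, -0.271, 0, 0.651]
    - [1, -0.842, -0.271, 0, 0.651]
  force: 40

```text
t: 1.42
tool_pos: [342.6, 366.7, 245.5]
orientation: [1.468, 2.777, 0.001]
ft_force: [0.1, 0.8, 0.8]
opening: 86.0
finger_force: 0.0
```

The crop confirms it: blue, green, white and yellow caps are as listed. Orange and pink stay put. The row runs red, grey, grey, black.

Call:
servo_tool:
  series:
    - [1, -0.34, 0.113, 0, 0.35]
    - [1, -0.34, 0.113, 0, 0.35]
    - [1, -0.34, 0.113, 0, 0.35]
    - [1, -0.34, 0.113, 0.1, 0.35]
    - [1, -0.34, 0.113, 0.1, 0.35]

```text
t: 1.83
tool_pos: [457.3, 278.4, 201.0]
orientation: [-2.256, -2.186, 0.006]
ft_force: [-1.7, -1.5, -0.8]
opening: 85.4
finger_force: 0.0
```

```bash
cat >> h.py <<'E'
from scipy.spatial.transform import Rotation as Ro
def go(x,y,z,yaw=-7.7):
    s=bot.get_state(); R=Ro.from_rotvec(s['orientation']).as_matrix(); p=s['tool_pos']
    d=R.T@(np.array([x,y,z])-p)/400
    a=np.degrees(np.arctan2(R[1,1],R[0,1])); print('tcp',np.round(p,1),'yaw',round(a,1),'tilt',np.round(R[:2,2],3),'shift',np.round(d,4),'twist',round((a-yaw)/120,4))
E
python3 -c "
from h import *
go(456.5,279.5,70)"
```

```text
tcp [457.3 278.4 201. ] yaw -1.8 tilt [-0.003 -0.002] shift [ 0.0036 -0.0012  0.3276] twist 0.0491
```

Call:
servo_tool:
  series:
    - [1, 0, 0, 0, 0.049]
    - [1, 0.003, -0.001, 0.05, 0.049]
    - [1, 0.003, -0.001, 0.1, 0.049]

```text
t: 2.08
tool_pos: [456.5, 283.2, 165.5]
orientation: [2.355, 2.078, 0.004]
ft_force: [0.4, 0.8, -0.4]
opening: 85.6
finger_force: 0.0
```

```bash
python3 - <<'E'
from h import *
c=cam('side'); cv2.imwrite('pics/s1.png',cv2.resize(c['image'][60:220,180:360,::-1],None,fx=3.5,fy=3.5,interpolation=2))
go(456.5,279.5,70)
E
```

```text
tcp [454.1 282.2 161.3] yaw -7.1 tilt [-0.004 -0.002] shift [-0.0054  0.0076  0.2282] twist 0.0049
```

View pics/s1.png

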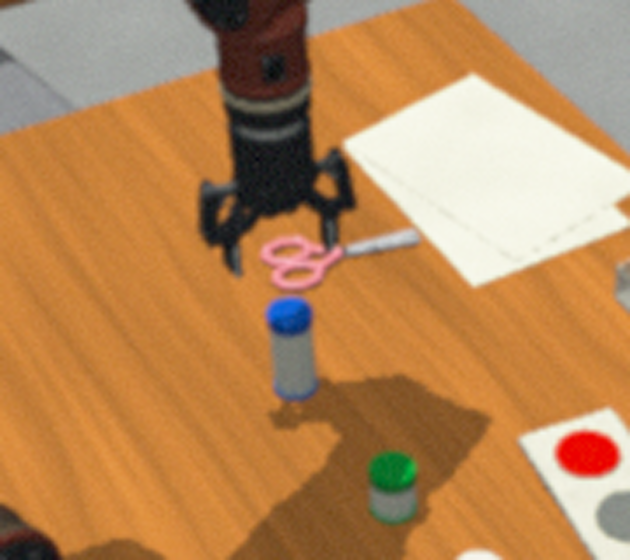

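The open fingers straddle the blue canister (crop 292,345) symmetrically. Next I settle and descend.

Call:
servo_tool:
  series:
    - [1, 0, 0, 0, 0.005]
    - [1, 0, 0, 0, 0.005]
    - [1, 0, 0, 0, 0.005]

```text
t: 2.38
tool_pos: [456.1, 283.3, 166.5]
orientation: [2.365, 2.067, 0.002]
ft_force: [-0.1, 0.5, 0.5]
opening: 85.6
finger_force: 0.0
```

```bash
python3 -c "
from h import *
go(456.5,279.5,70)"
```

```text
tcp [456.1 283.3 166.5] yaw -7.7 tilt [0.001 0.001] shift [-0.0095  0.002   0.2412] twist 0.0002
```

Call:
servo_tool:
  series:
    - [1, -0.009, 0.002, 0.06, 0]
    - [1, -0.009, 0.002, 0.12, 0]
    - [1, -0.009, 0.002, 0.18, 0]
    - [1, -0.009, 0.002, 0.22, 0]
    - [1, -0.009, 0.002, 0.24, 0]

```text
t: 2.8
tool_pos: [455.4, 279.1, 68.4]
orientation: [-2.365, -2.068, 0.001]
ft_force: [-1.0, -0.5, 0.0]
opening: 85.1
finger_force: 0.0
```

Call:
servo_tool:
  series:
    - [0, 0, 0, 0, 0]
    - [0, 0, 0, 0, 0]
    - [0, 0, 0, 0, 0]
    - [0, 0, 0, 0, 0]
    - [0, 0, 0, 0, 0]
  force: 40

```text
t: 3.22
tool_pos: [456.9, 279.8, 70.8]
orientation: [2.365, 2.067, 0.004]
ft_force: [-0.8, -0.5, 7.2]
opening: 45.1
finger_force: 40.2
```

Call:
servo_tool:
  series:
    - [0, 0, 0, -0.03, 0]
    - [0, 0, 0, -0.1, 0]
    - [0, 0, 0, -0.17, 0]
    - [0, 0, 0, -0.24, 0]
    - [0, 0, 0, -0.275, 0]

```text
t: 3.63
tool_pos: [457.1, 279.9, 183.3]
orientation: [2.364, 2.067, 0.007]
ft_force: [-0.2, 0.5, -0.6]
opening: 45.3
finger_force: 41.3
```

Call:
servo_tool:
  series:
    - [0, -0.04, 0.019, 0, 0]
    - [0, -0.12, 0.057, 0, 0]
    - [0, -0.2, 0.095, 0, 0]
    - [0, -0.28, 0.133, 0, 0]
    - [0, -0.36, 0.171, 0, 0]

```text
t: 4.05
tool_pos: [504.7, 126.1, 180.2]
orientation: [2.364, 2.068, 0.002]
ft_force: [1.0, 0.1, -1.5]
opening: 45.1
finger_force: 41.3
```

Call:
servo_tool:
  series:
    - [0, -0.08, 0.038, 0, 0]
    - [0, -0.16, 0.076, 0, 0]
    - [0, -0.24, 0.114, 0, 0]
    - [0, -0.32, 0.152, 0, 0]
    - [0, -0.4, 0.19, 0, 0]

```text
t: 4.47
tool_pos: [558.7, -43.1, 180.1]
orientation: [2.365, 2.067, 0.001]
ft_force: [1.0, 0.7, -1.2]
opening: 44.9
finger_force: 41.3
```

Call:
servo_tool:
  series:
    - [0, -0.08, 0.038, 0, 0]
    - [0, -0.16, 0.076, 0, 0]
    - [0, -0.24, 0.114, 0, 0]
    - [0, -0.32, 0.152, 0, 0]
    - [0, -0.36, 0.171, 0, 0]

```text
t: 4.88
tool_pos: [607.7, -197.2, 179.9]
orientation: [2.366, 2.063, 0.0]
ft_force: [0.4, -0.6, -1.9]
opening: 45.3
finger_force: 41.3
```

Call:
servo_tool:
  series:
    - [0, -0.06, 0.025, 0, 0]
    - [0, -0.06, 0.025, 0, 0]
    - [0, -0.06, 0.025, 0, 0]
    - [0, -0.06, 0.025, 0, 0]

```text
t: 5.22
tool_pos: [613.3, -217.9, 179.5]
orientation: [-2.365, -2.067, -0.0]
ft_force: [0.1, 1.4, -0.7]
opening: 45.2
finger_force: 41.4
```

```bash
python3 - <<'E'
from h import *
go(616.5,-231,84)
for n in ['top','side']:
    c=cam(n); cv2.imwrite(f'pics/{n}2.png',cv2.resize(c['image'][100:300,270:490,::-1],None,fx=3,fy=3,interpolation=2))
a=np.hstack([cv2.imread(f'pics/{n}2.png') for n in ['top','side']]); cv2.imwrite('pics/b2.png',cv2.resize(a,(800,364)))
E
```

```text
tcp [ 613.3 -217.9  179.5] yaw -7.7 tilt [-0.  0.] shift [-0.0314  0.0124  0.2389] twist 0.0001
```

View pics/b2.png

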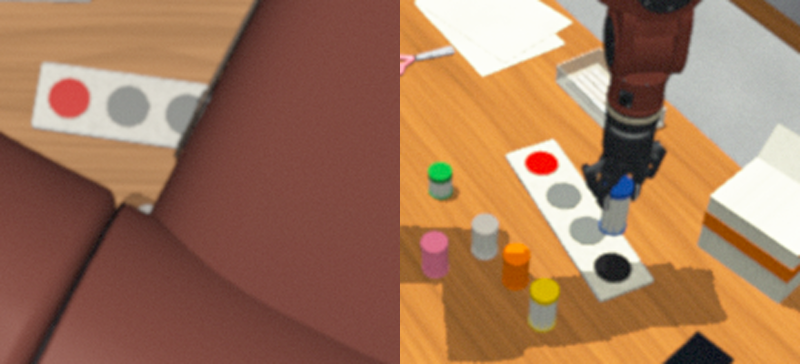

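The side picture shows blue held upright just short of the black pad. I move over it and lower.

Call:
servo_tool:
  series:
    - [0, -0.031, 0.0125, 0.03, 0]
    - [0, -0.031, 0.0125, 0.09, 0]
    - [0, -0.031, 0.0125, 0.15, 0]
    - [0, -0.031, 0.0125, 0.19, 0]
    - [0, -0.031, 0.0125, 0.22, 0]

```text
t: 5.73
tool_pos: [615.9, -230.6, 89.0]
orientation: [-2.363, -2.067, 0.002]
ft_force: [-0.2, 0.0, -1.4]
opening: 44.7
finger_force: 41.4
```

Call:
servo_tool:
  series:
    - [0, 0, 0, 0.01, 0]
    - [0, 0, 0, 0.015, 0]
    - [0, 0, 0, 0.019, 0]
    - [0, 0, 0, 0.019, 0]
    - [0, 0, 0, 0.019, 0]

```text
t: 6.15
tool_pos: [617.4, -231.5, 84.7]
orientation: [2.364, 2.067, 0.001]
ft_force: [-0.5, -0.4, -0.7]
opening: 45.0
finger_force: 41.4
```

```bash
python3 - <<'E'
from h import *
go(616.5,-231,84); print(bot.get_state()['ft_force'])
c=cam('side'); cv2.imwrite('pics/s3.png',cv2.resize(c['image'][180:280,330:450,::-1],None,fx=5,fy=5,interpolation=2))
E
```

```text
tcp [ 617.4 -231.5   84.7] yaw -7.7 tilt [ 0.001 -0.001] shift [ 0.0009 -0.0024  0.0018] twist 0.0002
[-0.49556446 -0.39231361 -0.7128823 ]
```

View pics/s3.png

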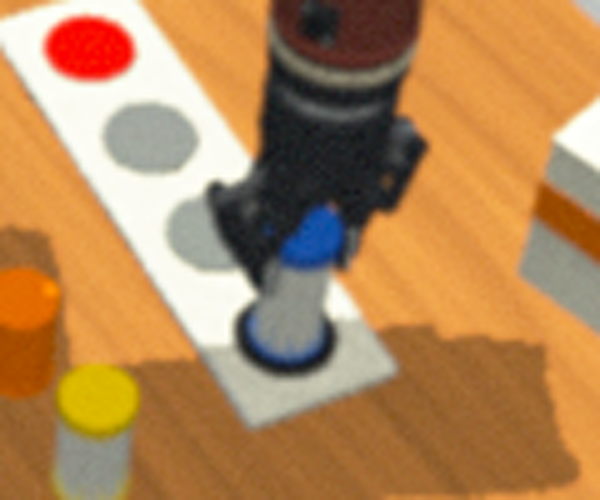

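Blue sits centred on the black pad, with its foot at crop (287,325) against the pad at (286,330). Now I lower it gently to contact.

Call:
servo_tool:
  series:
    - [0, 0, 0, 0.001, 0]
    - [0, 0, 0, 0.002, 0]
    - [0, 0, 0, 0.003, 0]
    - [0, 0, 0, 0.0035, 0]
    - [0, 0, 0, 0.0035, 0]

```text
t: 6.62
tool_pos: [617.3, -231.5, 83.8]
orientation: [2.364, 2.067, 0.001]
ft_force: [-1.0, 1.3, 9.2]
opening: 45.2
finger_force: 42.5
```

Call:
servo_tool:
  series:
    - [0.65, 0, 0, 0, 0]
    - [0.8, 0, 0, 0, 0]
    - [1, 0, 0, 0, 0]
    - [1, 0, 0, 0, 0]
    - [1, 0, 0, 0, 0]

```text
t: 7.03
tool_pos: [616.7, -231.2, 82.2]
orientation: [-2.365, -2.067, 0.0]
ft_force: [0.2, 0.5, -0.5]
opening: 85.5
finger_force: 0.0
```

Call:
servo_tool:
  series:
    - [1, 0, 0, -0.04, 0]
    - [1, 0, 0, -0.12, 0]
    - [1, 0, 0, -0.2, 0]
    - [1, 0, 0, -0.26, 0]
    - [1, 0, 0, -0.28, 0]

```text
t: 7.45
tool_pos: [618.4, -232.0, 198.6]
orientation: [2.361, 2.064, 0.003]
ft_force: [0.3, -1.0, 0.0]
opening: 85.5
finger_force: 0.0
```

Call:
servo_tool:
  series:
    - [1, -0.02, -0.08, 0, 0]
    - [1, -0.05, -0.18, 0, 0]
    - [1, -0.08, -0.28, 0, 0]
    - [1, -0.103, -0.388, 0, 0]
    - [1, -0.103, -0.388, 0, 0]

```text
t: 7.87
tool_pos: [450.2, -249.7, 192.8]
orientation: [-2.362, -2.061, 0.004]
ft_force: [2.5, 0.1, 0.1]
opening: 85.4
finger_force: 0.0
```

Call:
servo_tool:
  series:
    - [1, 0, 0, 0, 0]
    - [1, 0, 0, 0, 0]

```text
t: 8.03
tool_pos: [457.9, -251.7, 194.4]
orientation: [2.365, 2.066, 0.001]
ft_force: [0.0, -0.2, -0.5]
opening: 85.3
finger_force: 0.0
```

```bash
python3 - <<'E'
from h import *
go(458.5,-251.5,55)
c=cam('side'); cv2.imwrite('pics/s4.png',cv2.resize(c['image'][160:300,270:450,::-1],None,fx=4,fy=4,interpolation=2))
E
```

```text
tcp [ 457.9 -251.7  194.4] yaw -7.7 tilt [ 0.001 -0.   ] shift [0.0007 0.0011 0.3486] twist -0.0002
```

View pics/s4.png

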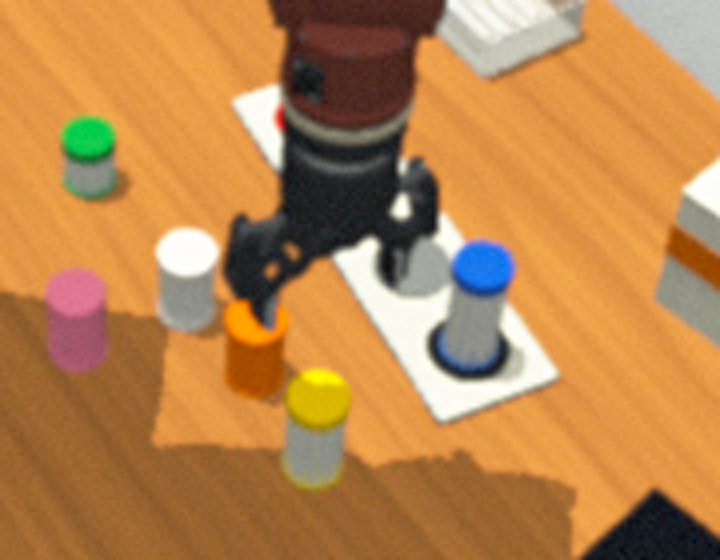

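Blue stands centred on the black pad at crop (470,345), and yellow is below the open hand. I descend, grip and lift.

Call:
servo_tool:
  series:
    - [1, 0.001, 0.001, 0.08, 0]
    - [1, 0.001, 0.001, 0.16, 0]
    - [1, 0.001, 0.001, 0.24, 0]
    - [1, 0.001, 0.001, 0.31, 0]
    - [1, 0.001, 0.001, 0.348, 0]

```text
t: 8.5
tool_pos: [458.0, -249.9, 51.7]
orientation: [-2.362, -2.067, 0.001]
ft_force: [-0.5, 0.2, -0.1]
opening: 85.5
finger_force: 0.0
```

Call:
servo_tool:
  series:
    - [0, 0, 0, 0, 0]
    - [0, 0, 0, 0, 0]
    - [0, 0, 0, 0, 0]
    - [0, 0, 0, 0, 0]
    - [0, 0, 0, 0, 0]
  force: 40

```text
t: 8.92
tool_pos: [459.1, -251.6, 56.4]
orientation: [2.363, 2.066, 0.001]
ft_force: [1.3, 0.3, 2.0]
opening: 45.3
finger_force: 41.0
```

Call:
servo_tool:
  series:
    - [0, 0, 0, -0.03, 0]
    - [0, 0, 0, -0.1, 0]
    - [0, 0, 0, -0.17, 0]
    - [0, 0, 0, -0.24, 0]
    - [0, 0, 0, -0.275, 0]

```text
t: 9.33
tool_pos: [459.3, -251.9, 169.2]
orientation: [2.361, 2.064, 0.002]
ft_force: [1.7, -0.9, -0.6]
opening: 44.9
finger_force: 41.1
```

Call:
servo_tool:
  series:
    - [0, 0.03, 0.035, 0, 0]
    - [0, 0.09, 0.105, 0, 0]
    - [0, 0.15, 0.175, 0, 0]
    - [0, 0.21, 0.245, 0, 0]
    - [0, 0.27, 0.315, 0, 0]

```text
t: 9.75
tool_pos: [598.9, -159.9, 166.3]
orientation: [2.364, 2.066, 0.001]
ft_force: [0.8, -1.3, -1.0]
opening: 45.2
finger_force: 41.2
```

Call:
servo_tool:
  series:
    - [0, 0.04, 0.046, 0, 0]
    - [0, 0.059, 0.069, 0, 0]
    - [0, 0.059, 0.069, 0, 0]
    - [0, 0.059, 0.069, 0, 0]
    - [0, 0.059, 0.069, 0, 0]

```text
t: 10.17
tool_pos: [627.2, -141.5, 165.5]
orientation: [2.365, 2.067, -0.0]
ft_force: [0.4, 0.1, -0.8]
opening: 45.4
finger_force: 41.3
```

```bash
python3 -c "
from h import *
go(628.7,-141.8,69)"
```

```text
tcp [ 627.2 -141.5  165.5] yaw -7.7 tilt [-0. -0.] shift [-2.000e-04  3.800e-03  2.412e-01] twist -0.0
```

Call:
servo_tool:
  series:
    - [0, 0, 0.003, 0.03, 0]
    - [0, 0, 0.003, 0.09, 0]
    - [0, 0, 0.003, 0.15, 0]
    - [0, 0, 0.003, 0.19, 0]
    - [0, 0, 0.003, 0.22, 0]

```text
t: 10.58
tool_pos: [627.1, -141.6, 74.8]
orientation: [-2.365, -2.065, 0.002]
ft_force: [-0.0, 0.4, -1.2]
opening: 45.0
finger_force: 41.3
```

Call:
servo_tool:
  series:
    - [0, 0, 0, 0.01, 0]
    - [0, 0, 0, 0.015, 0]
    - [0, 0, 0, 0.019, 0]
    - [0, 0, 0, 0.019, 0]
    - [0, 0, 0, 0.019, 0]

```text
t: 11.0
tool_pos: [629.5, -141.5, 70.4]
orientation: [2.364, 2.067, 0.001]
ft_force: [0.1, 0.7, -1.2]
opening: 45.3
finger_force: 41.3
```

Call:
servo_tool:
  series:
    - [0, 0, 0, 0.001, 0]
    - [0, 0, 0, 0.002, 0]
    - [0, 0, 0, 0.003, 0]
    - [0, 0, 0, 0.003, 0]

```text
t: 11.33
tool_pos: [629.4, -141.3, 69.4]
orientation: [2.364, 2.067, 0.001]
ft_force: [-1.9, 0.5, 6.9]
opening: 45.1
finger_force: 41.9
```

```bash
python3 - <<'E'
from h import *
go(628.7,-141.8,68)
c=cam('side'); cv2.imwrite('pics/s5.png',cv2.resize(c['image'][160:280,300:450,::-1],None,fx=4,fy=4,interpolation=2))
E
```

```text
tcp [ 629.4 -141.3   69.4] yaw -7.7 tilt [ 0.001 -0.   ] shift [-0.0014 -0.0015  0.0036] twist 0.0002
```

View pics/s5.png

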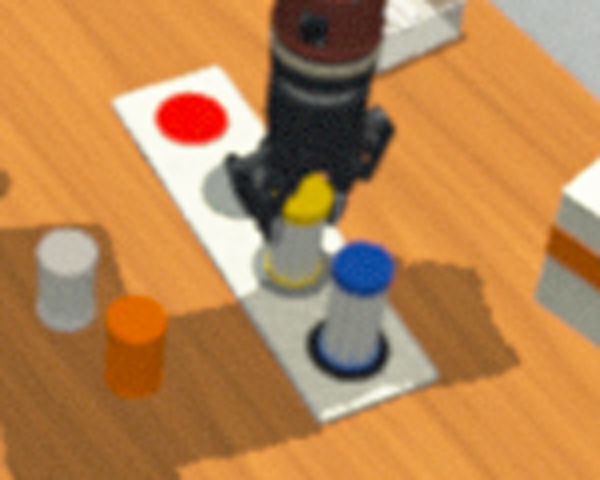

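Yellow stands in contact on the grey pad beside blue. I release it and go to the white canister at crop (67,280), not the orange at (135,345).

Call:
servo_tool:
  series:
    - [0.65, 0, 0, 0, 0]
    - [0.8, 0, 0, 0, 0]
    - [1, 0, 0, 0, 0]
    - [1, 0, 0, 0, 0]
    - [1, 0, 0, 0, 0]

```text
t: 11.8
tool_pos: [628.9, -141.2, 68.2]
orientation: [-2.365, -2.068, 0.0]
ft_force: [0.5, -0.3, 0.1]
opening: 85.4
finger_force: 0.0
```

Call:
servo_tool:
  series:
    - [1, 0, 0, -0.04, 0]
    - [1, 0, 0, -0.12, 0]
    - [1, 0, 0, -0.2, 0]
    - [1, 0, 0, -0.26, 0]
    - [1, 0, 0, -0.28, 0]

```text
t: 12.22
tool_pos: [630.7, -141.8, 184.6]
orientation: [2.362, 2.064, 0.004]
ft_force: [0.5, 0.5, 0.3]
opening: 85.7
finger_force: 0.0
```

Call:
servo_tool:
  series:
    - [1, 0.02, -0.08, 0, 0]
    - [1, 0.043, -0.18, 0, 0]
    - [1, 0.066, -0.28, 0, 0]
    - [1, 0.09, -0.38, 0, 0]
    - [1, 0.103, -0.449, 0, 0]

```text
t: 12.63
tool_pos: [452.5, -74.7, 179.3]
orientation: [-2.363, -2.066, 0.002]
ft_force: [0.2, 0.3, -0.8]
opening: 85.4
finger_force: 0.0
```

Call:
servo_tool:
  series:
    - [1, 0, 0, 0, 0]
    - [1, 0, 0, 0, 0]
    - [1, 0, 0, 0, 0]

```text
t: 12.88
tool_pos: [457.3, -76.7, 180.5]
orientation: [2.365, 2.067, 0.001]
ft_force: [0.7, -0.4, 0.0]
opening: 85.5
finger_force: 0.0
```

```bash
python3 - <<'E'
from h import *
go(457,-77,40)
c=cam('side'); cv2.imwrite('pics/s6.png',cv2.resize(c['image'][150:290,260:430,::-1],None,fx=4,fy=4,interpolation=2))
E
```

```text
tcp [457.3 -76.7 180.5] yaw -7.7 tilt [ 0.001 -0.   ] shift [-0.0007 -0.0012  0.3512] twist 0.0001
```

View pics/s6.png

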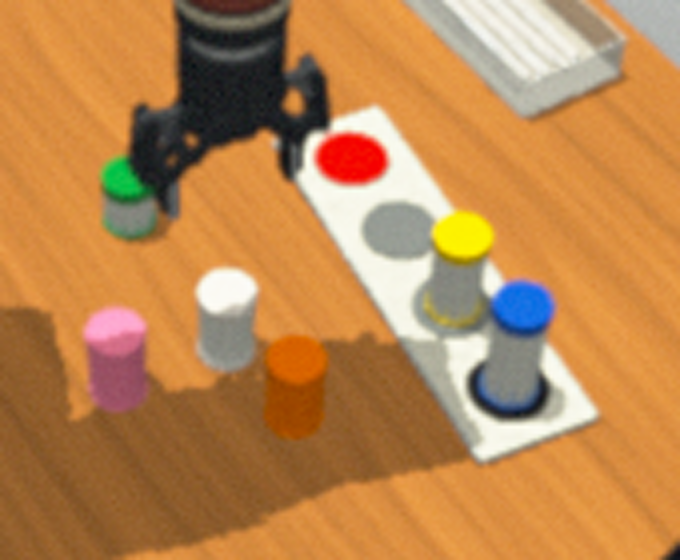

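Yellow and blue stand centred. White is at crop (227,320), under the hand. I open slightly less to keep clear of pink.

Call:
servo_tool:
  series:
    - [0.88, -0.001, -0.001, 0.08, 0]
    - [0.88, -0.001, -0.001, 0.16, 0]
    - [0.88, -0.001, -0.001, 0.24, 0]
    - [0.88, -0.001, -0.001, 0.31, 0]
    - [0.88, -0.001, -0.001, 0.35, 0]

```text
t: 13.35
tool_pos: [455.6, -76.7, 37.2]
orientation: [-2.364, -2.066, 0.002]
ft_force: [-0.6, 0.8, -0.5]
opening: 75.2
finger_force: 0.0
```

Call:
servo_tool:
  series:
    - [0, 0, 0, 0, 0]
    - [0, 0, 0, 0, 0]
    - [0, 0, 0, 0, 0]
    - [0, 0, 0, 0, 0]
    - [0, 0, 0, 0, 0]
  force: 40

```text
t: 13.77
tool_pos: [457.1, -77.1, 41.4]
orientation: [2.364, 2.066, 0.002]
ft_force: [-0.1, 0.1, -0.2]
opening: 45.4
finger_force: 40.9
```

Call:
servo_tool:
  series:
    - [0, 0, 0, -0.03, 0]
    - [0, 0, 0, -0.1, 0]
    - [0, 0, 0, -0.17, 0]
    - [0, 0, 0, -0.24, 0]
    - [0, 0, 0, -0.275, 0]

```text
t: 14.18
tool_pos: [457.6, -77.2, 154.2]
orientation: [2.362, 2.065, 0.004]
ft_force: [1.4, -0.2, 0.4]
opening: 45.1
finger_force: 41.1
```

```bash
python3 -c "
from h import *
go(640.8,-52.7,160)"
```

```text
tcp [457.6 -77.2 154.2] yaw -7.7 tilt [ 0.005 -0.002] shift [ 0.1219  0.4459 -0.0124] twist 0.0002
```

Call:
servo_tool:
  series:
    - [0, 0.015, 0.05, 0, 0]
    - [0, 0.035, 0.13, 0, 0]
    - [0, 0.06, 0.22, 0, 0]
    - [0, 0.085, 0.31, 0, 0]
    - [0, 0.11, 0.4, 0, 0]

```text
t: 14.6
tool_pos: [622.4, -54.2, 151.5]
orientation: [2.364, 2.066, 0.002]
ft_force: [1.0, -1.1, -0.4]
opening: 45.0
finger_force: 41.2
```

Call:
servo_tool:
  series:
    - [0, 0.012, 0.046, 0, 0]
    - [0, 0.012, 0.046, 0, 0]
    - [0, 0.012, 0.046, 0, 0]
    - [0, 0.012, 0.046, 0, 0]
    - [0, 0.012, 0.046, 0, 0]

```text
t: 15.02
tool_pos: [638.4, -52.3, 150.8]
orientation: [-2.365, -2.067, 0.0]
ft_force: [0.2, 0.3, -0.9]
opening: 45.0
finger_force: 41.4
```

```bash
python3 -c "
from h import *
go(640.8,-52.7,55)"
```

```text
tcp [638.4 -52.3 150.8] yaw -7.7 tilt [-0. -0.] shift [-1.000e-04  6.100e-03  2.394e-01] twist -0.0
```

Call:
servo_tool:
  series:
    - [0, 0, 0.004, 0.03, 0]
    - [0, 0, 0.004, 0.09, 0]
    - [0, 0, 0.004, 0.15, 0]
    - [0, 0, 0.004, 0.19, 0]
    - [0, 0, 0.004, 0.22, 0]

```text
t: 15.43
tool_pos: [639.2, -52.4, 60.0]
orientation: [-2.364, -2.066, 0.002]
ft_force: [-0.2, -0.1, 0.2]
opening: 45.1
finger_force: 41.4
```

Call:
servo_tool:
  series:
    - [0, 0, 0, 0.01, 0]
    - [0, 0, 0, 0.015, 0]
    - [0, 0, 0, 0.019, 0]
    - [0, 0, 0, 0.019, 0]
    - [0, 0, 0, 0.019, 0]

```text
t: 15.85
tool_pos: [641.6, -52.6, 55.6]
orientation: [2.364, 2.067, 0.002]
ft_force: [-0.8, -0.1, -1.5]
opening: 45.1
finger_force: 41.4
```

Call:
servo_tool:
  series:
    - [0, 0, 0, 0.001, 0]
    - [0, 0, 0, 0.002, 0]
    - [0, 0, 0, 0.003, 0]
    - [0, 0, 0, 0.003, 0]

```text
t: 16.18
tool_pos: [641.1, -52.5, 53.7]
orientation: [2.365, 2.067, 0.0]
ft_force: [0.5, 0.9, 0.1]
opening: 44.7
finger_force: 41.4
```

Call:
servo_tool:
  series:
    - [0, 0, 0, 0.001, 0]
    - [0, 0, 0, 0.0015, 0]
    - [0, 0, 0, 0.0015, 0]

```text
t: 16.43
tool_pos: [641.1, -52.5, 53.7]
orientation: [2.365, 2.067, 0.001]
ft_force: [-2.1, 0.6, 7.3]
opening: 45.3
finger_force: 41.9
```

Call:
servo_tool:
  series:
    - [0.65, 0, 0, 0, 0]
    - [0.8, 0, 0, 0, 0]
    - [1, 0, 0, 0, 0]
    - [1, 0, 0, 0, 0]
    - [1, 0, 0, 0, 0]

```text
t: 16.85
tool_pos: [640.9, -52.4, 52.8]
orientation: [-2.365, -2.068, 0.0]
ft_force: [0.2, 1.0, 0.4]
opening: 85.4
finger_force: 0.0
```

Call:
servo_tool:
  series:
    - [1, 0, 0, -0.04, 0]
    - [1, 0, 0, -0.12, 0]
    - [1, 0, 0, -0.2, 0]
    - [1, 0, 0, -0.26, 0]
    - [1, 0, 0, -0.28, 0]

```text
t: 17.27
tool_pos: [642.8, -52.8, 169.1]
orientation: [2.362, 2.065, 0.005]
ft_force: [0.5, -0.2, 0.3]
opening: 85.8
finger_force: 0.0
```

Call:
servo_tool:
  series:
    - [1, 0.04, -0.075, 0, 0]
    - [1, 0.09, -0.16, 0, 0]
    - [1, 0.135, -0.245, 0, 0]
    - [1, 0.18, -0.33, 0, 0]
    - [1, 0.225, -0.41, 0, 0]

```text
t: 17.68
tool_pos: [488.1, 59.5, 164.2]
orientation: [-2.365, -2.067, 0.001]
ft_force: [1.0, 0.1, 1.0]
opening: 85.6
finger_force: 0.0
```

Call:
servo_tool:
  series:
    - [1, 0.047, -0.086, 0, 0]
    - [1, 0.047, -0.086, 0, 0]
    - [1, 0.047, -0.086, 0, 0]
    - [1, 0.047, -0.086, 0, 0]

```text
t: 18.02
tool_pos: [459.3, 81.9, 165.0]
orientation: [2.364, 2.068, 0.001]
ft_force: [-0.4, 0.6, 0.4]
opening: 85.4
finger_force: 0.0
```

```bash
python3 - <<'E'
from h import *
go(459,82,32)
c=cam('side'); W=cloud(c)
for o in models.outline_of('side','canister_55'):
    m=o['region']&(c['depth']>0); P=W[m]; zt=np.percentile(P[:,2],90); T=P[P[:,2]>zt-6]
    print(round(o['p'],2),np.round(o['centre']),np.round((T.min(0)+T.max(0))/2),round(zt))
cv2.imwrite('pics/s7.png',cv2.resize(c['image'][130:270,260:430,::-1],None,fx=4,fy=4,interpolation=2))
E
```

```text
tcp [459.3  81.9 165. ] yaw -7.7 tilt [ 0.001 -0.   ] shift [ 1.000e-04 -1.200e-03  3.324e-01] twist 0.0004
0.77 [363. 198.] [641. -55.  82.] 83
0.74 [334. 248.] [ 465. -162.   70.] 70
0.73 [291. 199.] [459.  79.  54.] 55
0.7 [372. 215.] [ 627. -145.   98.] 98
0.66 [288. 243.] [362. -69.  69.] 70
0.59 [389. 232.] [ 617. -232.  112.] 113
```

View pics/s7.png

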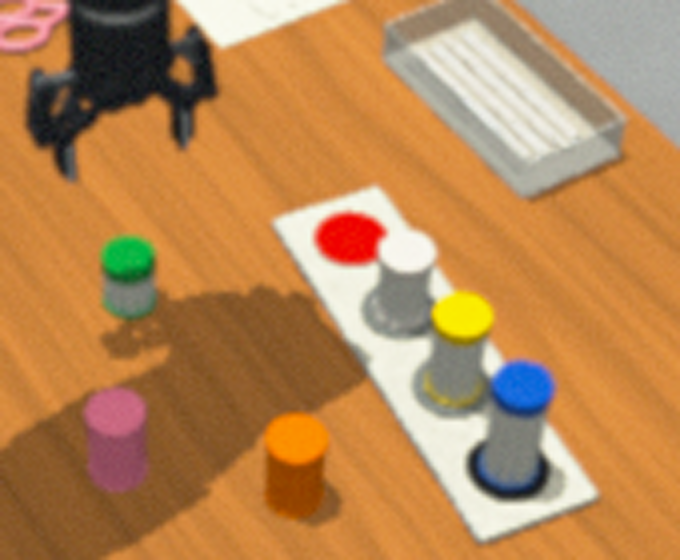

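White, yellow and blue stand centred on their pads, and green is at crop (129,278) under the hand.

Call:
servo_tool:
  series:
    - [1, 0, 0, 0.08, 0]
    - [1, 0, 0, 0.16, 0]
    - [1, 0, 0, 0.24, 0]
    - [1, 0, 0, 0.3, 0]
    - [1, 0, 0, 0.332, 0]

```text
t: 18.53
tool_pos: [458.0, 81.1, 29.1]
orientation: [-2.365, -2.065, 0.004]
ft_force: [-0.3, 0.3, -0.1]
opening: 85.1
finger_force: 0.0
```

Call:
servo_tool:
  series:
    - [0, 0, 0, 0, 0]
    - [0, 0, 0, 0, 0]
    - [0, 0, 0, 0, 0]
    - [0, 0, 0, 0, 0]
    - [0, 0, 0, 0, 0]
  force: 40

```text
t: 18.95
tool_pos: [460.0, 81.8, 33.2]
orientation: [2.364, 2.066, 0.003]
ft_force: [0.5, -0.3, 2.6]
opening: 45.0
finger_force: 40.9
```

Call:
servo_tool:
  series:
    - [0, 0, 0, -0.03, 0]
    - [0, 0, 0, -0.1, 0]
    - [0, 0, 0, -0.17, 0]
    - [0, 0, 0, -0.24, 0]
    - [0, 0, 0, -0.275, 0]

```text
t: 19.37
tool_pos: [460.4, 82.0, 145.9]
orientation: [2.363, 2.066, 0.006]
ft_force: [0.5, -0.2, -1.5]
opening: 45.2
finger_force: 41.1
```

```bash
python3 -c "
from h import *
go(653,36.5,145)"
```

```text
tcp [460.4  82.  145.9] yaw -7.7 tilt [0.005 0.   ] shift [-0.0483  0.4923  0.0045] twist 0.0002
```

Call:
servo_tool:
  series:
    - [0, -0.005, 0.05, 0, 0]
    - [0, -0.014, 0.14, 0, 0]
    - [0, -0.023, 0.23, 0, 0]
    - [0, -0.032, 0.32, 0, 0]
    - [0, -0.041, 0.41, 0, 0]

```text
t: 19.78
tool_pos: [621.0, 43.3, 143.2]
orientation: [2.364, 2.067, 0.002]
ft_force: [1.2, -0.3, -0.7]
opening: 45.3
finger_force: 41.2
```

Call:
servo_tool:
  series:
    - [0, -0.007, 0.06, 0, 0]
    - [0, -0.007, 0.082, 0, 0]
    - [0, -0.007, 0.082, 0, 0]
    - [0, -0.007, 0.082, 0, 0]
    - [0, -0.007, 0.082, 0, 0]

```text
t: 20.2
tool_pos: [650.4, 36.8, 142.4]
orientation: [-2.365, -2.068, 0.001]
ft_force: [0.2, -0.1, -0.4]
opening: 45.3
finger_force: 41.3
```

```bash
python3 -c "
from h import *
go(653,36.5,47)"
```

```text
tcp [650.4  36.8 142.4] yaw -7.7 tilt [-0.001  0.   ] shift [1.000e-04 6.700e-03 2.384e-01] twist 0.0003
```

Call:
servo_tool:
  series:
    - [0, 0, 0.004, 0.03, 0]
    - [0, 0, 0.004, 0.09, 0]
    - [0, 0, 0.004, 0.15, 0]
    - [0, 0, 0.004, 0.19, 0]
    - [0, 0, 0.004, 0.22, 0]

```text
t: 20.62
tool_pos: [651.1, 36.7, 51.9]
orientation: [-2.364, -2.067, 0.003]
ft_force: [-0.3, -1.0, -1.1]
opening: 45.1
finger_force: 41.3
```

Call:
servo_tool:
  series:
    - [0, 0, 0, 0.01, 0]
    - [0, 0, 0, 0.015, 0]
    - [0, 0, 0, 0.018, 0]
    - [0, 0, 0, 0.018, 0]
    - [0, 0, 0, 0.018, 0]

```text
t: 21.03
tool_pos: [653.6, 36.3, 47.9]
orientation: [2.364, 2.067, 0.002]
ft_force: [0.1, -0.3, -0.1]
opening: 45.1
finger_force: 41.3
```

Call:
servo_tool:
  series:
    - [0, 0, 0, 0.001, 0]
    - [0, 0, 0, 0.002, 0]
    - [0, 0, 0, 0.003, 0]
    - [0, 0, 0, 0.003, 0]

```text
t: 21.37
tool_pos: [653.2, 36.3, 46.3]
orientation: [2.365, 2.067, 0.001]
ft_force: [-1.1, 0.3, 4.2]
opening: 44.9
finger_force: 41.7
```

Contact at 4 N. I release, raise and back off.

Call:
servo_tool:
  series:
    - [0.65, 0, 0, 0, 0]
    - [0.8, 0, 0, 0, 0]
    - [1, 0, 0, 0, 0]
    - [1, 0, 0, 0, 0]
    - [1, 0, 0, 0, 0]

```text
t: 21.78
tool_pos: [652.8, 36.4, 45.6]
orientation: [-2.365, -2.068, 0.0]
ft_force: [0.5, 0.1, -0.1]
opening: 85.3
finger_force: 0.0
```

Call:
servo_tool:
  series:
    - [1, 0, 0, -0.04, 0]
    - [1, 0, 0, -0.12, 0]
    - [1, 0, 0, -0.2, 0]
    - [1, 0, 0, -0.28, 0]
    - [1, 0, 0, -0.35, 0]

```text
t: 22.2
tool_pos: [653.0, 36.4, 187.9]
orientation: [2.365, 2.067, 0.001]
ft_force: [1.0, -0.2, 0.7]
opening: 85.6
finger_force: 0.0
```

Call:
servo_tool:
  series:
    - [1, 0.08, -0.06, 0, 0]
    - [1, 0.16, -0.12, 0, 0]
    - [1, 0.24, -0.18, 0, 0]
    - [1, 0.32, -0.24, 0, 0]
    - [1, 0.4, -0.3, 0, 0]

```text
t: 22.62
tool_pos: [554.2, 212.3, 185.8]
orientation: [2.366, 2.067, 0.0]
ft_force: [0.3, 0.5, -0.3]
opening: 85.3
finger_force: 0.0
```

Call:
servo_tool:
  series:
    - [1, 0.1, -0.1, 0, 0]
    - [1, 0.2, -0.2, 0, 0]
    - [1, 0.2, -0.2, 0, 0]
    - [1, 0.2, -0.2, 0, 0]
    - [1, 0.2, -0.2, 0, 0]

```text
t: 23.03
tool_pos: [485.7, 302.3, 185.8]
orientation: [2.362, 2.071, 0.0]
ft_force: [-0.2, 0.6, -0.7]
opening: 85.7
finger_force: 0.0
```

```bash
python3 - <<'E'
from h import *
for n in ['top','side']:
    c=cam(n); W=cloud(c)
    cv2.imwrite(f'pics/{n}9.png',cv2.resize(c['image'][110:260,270:440,::-1],None,fx=2.35,fy=2.35,interpolation=2))
    for o in models.outline_of(n,'canister_55'):
        m=o['region']&(c['depth']>0); P=W[m]; zt=np.percentile(P[:,2],90); T=P[P[:,2]>zt-6]
        print(n,round(o['p'],2),np.round((T.min(0)+T.max(0))/2),round(zt))
cv2.imwrite('pics/b9.png',np.hstack([cv2.imread(f'pics/{n}9.png') for n in ['top','side']]))
E
```

```text
top 0.93 [ 629. -140.   99.] 101
top 0.85 [ 467. -156.   72.] 73
top 0.84 [ 619. -228.  114.] 116
top 0.7 [654.  40.  70.] 71
top 0.69 [365. -66.  71.] 73
top 0.66 [640. -50.  85.] 86
side 0.87 [ 465. -165.   70.] 70
side 0.86 [ 628. -144.   97.] 97
side 0.74 [ 615. -234.  113.] 113
side 0.59 [639. -56.  83.] 83
side 0.56 [362. -70.  70.] 70
side 0.51 [650.  36.  68.] 69
```

View pics/b9.png

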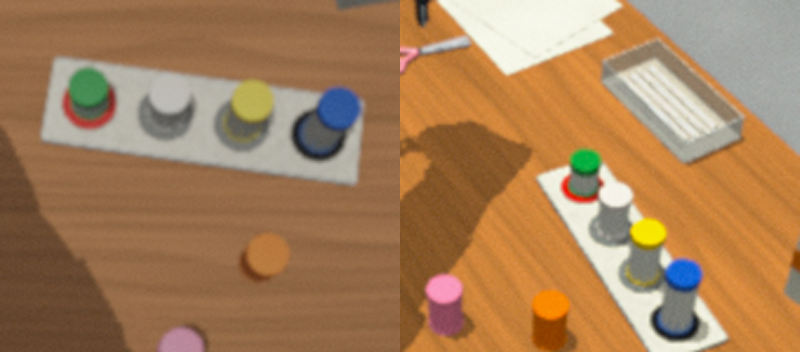

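All four stand upright and centred in order from red to black: green (90,95), white (170,100), yellow (248,105), blue (335,110) in the left crop. The hand is clear and open.

```bash
python3 -c "
from plant import bot
print(bot.close_job())"
```

```text
the job is handed in; nothing more can be done
None
```

The four canisters stand upright and centred on their pads, shortest on red to tallest on black; the gripper is open and clear, the phone and scissors were left alone, and the job was handed in at about 23 s.

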